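Set a glass rod in the cutting gauge and hold the stop in its click notch

ROBOT

A 7-joint arm with a two-finger parallel gripper is mounted at the origin on the work surface. World frame = base frame: x ahead of the robot, y to its left, z up, the work surface at z = 0. Lengths are in mm, angles in rad, forces in N, time in s.
With the tool pointing down it reaches from about 400 to 875 mm from the base axis. Payload 4.4 kg.
Tool frame: the origin (TCP) lies midway between the tips of the shut fingers; the grasp point (between the pads) lies grasp_offset behind it (grasp_offset is the distance from the TCP to the grasp point, in mm); z points along the fingers, y is the line along which they close (so a half turn about z gives the same grasp; the last joint's range is limited). The gripper opens to 85 mm and grips with 20 to 120 N. Pads are 22 mm wide; open, the fingers measure 114 mm over their backs; the gripper's body (76 mm by 85 mm) begins 54 mm behind the grasp point. The pads swing forward as they close: fully open they stand 13 mm farther back than shut.
Start: joints at [1.157, 0.628, 0.038, 1.517, -0.027, 0.996, -0.02], TCP at [221.568, -611.086, 231.313] pointing down, gripper open.
Joint ranges: [-3.06, 3.06], [-0.37, 2.12], [-1.25, 1.32], [0.18, 2.47], [-1.1, 4.24], [0.23, 1.98], [-2.94, 2.94]. Speed limits (rad/s): [2.57, 2.57, 3.14, 3.14, 3.14, 3.14, 3.14].

INTERFACE

Orientations are given as [roll, pitch, yaw] about the fixed x, y, z axes, in that order (R = Rz(yaw) Ry(pitch) Rx(roll)).
In Python, from cell import * gives the robot as it stands. The module is installed in compiled form; this text tells all that it offers.
- The arm moves only by the shell command python3 -m jog 'ROWS'. ROWS is a JSON object of lists of equal length, an entry for each row: "angular": the turn, a rotation vector about the tool's x, y, z in degrees, a list of three; "travel": the shift along the tool's x, y, z in cm, a list of three; "fingers": the closure, from 0 (fully open) to 1 (shut). In form: {"angular": [[rx, ry, rz], ...], "travel": [[tx, ty, tz], ...], "fingers": [fingers, ...]}. A call has 1 to 5 rows; each row is the pose to reach, as a shift and turn from the pose commanded when the call began, along the tool's axes at that moment; what a row does not reach only later rows make up. A row lasts 1/8 s, in which the tool goes at most 62.5 mm and 10.7 degrees, less where a joint would pass 70% of its speed; a pose out of reach is approached as far as the arm can. A call with a gripper value outside its range is refused whole. The fingers move at their own pace and stop on an object; the grip force is fixed at half the most. Time passes only in rows, so rows that repeat a pose let the fingers close. It gives the time, the measured TCP pose, the force and the opening at its end, in the units of the state.
- read_state(): the state, without advancing time (a new reading comes with each control period).
- get_image(name): name is "side" or "top" or "wrist"; returns the picture (420x560x3 uint8, red, green, blue); there is no depth.
- camera_model(name): a dict with "mtx" (3x3 intrinsics, pixels), "T" (4x4, takes a point from camera to world coordinates). Camera axes: x right, y down, z forward; pixel columns grow to the right and rows downward; lengths in mm; the calibration is good to about 2 mm. A picture is of the moment at which its call begins: read the wrist's pose just before it. camera_model takes no time and is no camera call; for the wrist camera it gives the pose at the moment of the call.
- finish_job(): hands the job in, once; it reports no verdict.
The state is a dict: "clock": time; "qpos": joint angles; "qd": joint speeds; "tau": joint torques, N m; "eef_pos": TCP position; "tool_rot": TCP orientation; "force": force on the tool from outside, world axes, zero at the start; "torque": the same for the moment, N m; "width": finger opening in mm.
Only numpy, scipy, OpenCV 4.12 (cv2) and the standard library are available. Lean on these libraries where they do the work, as an engineer would, in place of code of your own. Each camera call takes 0.05 s, during which the arm holds its last target. There are 200 camera calls.

TASK

On this glassworker's bench, lift the thicker of the two glass rods off the wooden rest, lay it in the two V-blocks of the cutting gauge in front of the stop's nose, and let it go. Then take the sliding stop by its upright grip and push it slowly along its rail, so that its nose drives the rod ahead of it, until you feel its ball click into the brass notch; do not run past the notch. Finish while still holding the grip between the fingers, with the stop in the notch and the rod's end against the nose, and leave the thin rod, the jar and the paddle alone.

Things in the scene. Friction and masses are not known exactly. Their poses are not given: they have to be found in the camera images.
- thick_rod: The rod to use: straight amber glass rod with round ends, 14 mm in diameter, 160 mm long, about 55 g. Origin at the middle of its axis; x runs along the rod (either way round). It starts in one of the two places of the wooden rest, its axis 40 mm above the bench, and in the gauge its axis is at the same height.
- thin_rod: Leave alone: amber glass rod with round ends, 9 mm in diameter, 160 mm long, in the other place of the rest. Origin at the middle of its axis, x along the rod.
- rest: Wooden rod rest, fixed: 8 mm board of 140 x 120 mm (x, y) with two parallel places at y = -30 and +30 mm, rods along x. Each place is a pair of V supports 14 mm long at x = -50 and +50 mm, 41 mm high over the bench; between them an 86 mm gap for the fingers is open down to the board. Origin at the centre of its underside, on the bench.
- gauge: Cutting gauge, fixed: aluminium base 310 x 110 x 8 mm (x -160 to +150, y -50 to +60). Origin on the bench surface; x is the direction in which the stop is pushed, z up. Two steel V-blocks 30 mm long, 23 mm wide, top 41 mm above the bench, stand at x = +5 and +105 mm, y = 0, grooves along x. The stop's rail lies at negative x. A low plate at the +x end passes under the rod.
- gauge_lay (a point): Middle of the thick rod when laid in the V-blocks: x = +55 mm, y = 0, 40 mm above the bench in the gauge's frame, midway between the blocks, over a 70 mm long finger gap that is open down to the 8 mm base. With its middle here the thick rod is clear of the stop's nose at the start and will be met by the nose before the notch.
- stop: Carriage sliding toward the gauge's +x (85 mm of travel, starts in the first 15), with an upright grip, a round nose of 10 mm diameter toward +x and a side arm (+y) with a sprung ball under it. 0.34 kg. Sliding takes about 0.6 N, passing a ridge of the notch about 6 N; between the ridges the ball pulls the stop to the middle. Origin on the rail's top below the grip; axes as the gauge's.
- stop_grip (a point): Point to take the stop: centre of the black upright grip, 20 mm (along x) by 24 mm (along y), whose top is 95 mm above the bench; this point is 78 mm above the bench. The carriage's top below it is 51 mm above the bench, so fingertips at 59 mm clear it and the rod. It can be pinched along x or along y.
- stop_nose (a point): Centre of the front face of the stop's nose, 40 mm above the bench on the line of the rod; the rod's end is pushed by it. 70 mm ahead (+x) of the grip point.
- stop_ball (a point): Centre of the stop's detent ball when down (ball 10 mm in diameter, 23 mm above the bench), directly beside the grip point at y = +36 mm. The ball is in the notch when this point is at x = 0 in the notch's frame.
- notch: Click notch: brass block 30 x 16 x 10 mm screwed on the gauge's base beside the rail, in the ball's path, with two round ridges 3 mm high across it, crests 6.5 mm before and 6.5 mm after the notch's middle. Origin under the notch's middle, 8 mm above the bench; axes as the gauge's. It is 25 to 70 mm ahead of the ball at the start.
- jar: Leave alone: small lidded glass jar, 52 mm in diameter, 65 mm high. Origin at the centre of its underside.
- paddle: Leave alone: graphite paddle lying flat, 245 mm long along its x, with a wooden handle. Origin on the bench, 45 mm from the handle's middle toward the blade.
There are look-alikes about, which are no part of the job. Leave any black or turquoise look-alike of the thick_rod alone.

How it is judged:
By the outcome, as a careful person would: the job done as asked, in the order asked, and still so for the second after the job is handed in, while the arm keeps its last pose, push and grip.
It also fails if it takes over 58 s, if anything falls off the work surface, if the arm or the gripper's body presses on something with over 40 N, if the wrist force passes 120 N, or if a joint passes its speed limit or range.

## Working session

There is one attempt and no reset: what is moved stays moved. The work goes in short steps, Python scripts to look and compute and a shell command to move; the robot and the scene stay as the last step left them, time stands still between calls to the robot, and variables do not carry over. Pictures are saved under pics/ and viewed, on a budget of 10 in all, crops included, one or two more only if the job needs it, and the job is handed in when it is done.

```bash
mkdir -p pics; python3 - <<'E'
from cell import *
import cv2
s=read_state();print({k:s[k] for k in ('clock','eef_pos','tool_rot','force','width')})
for n in('top','side'):
    cv2.imwrite(f'pics/{n}0.png',cv2.cvtColor(get_image(n),cv2.COLOR_RGB2BGR))
    m=camera_model(n);print(n,m['mtx'],m['T'])
E
```

```text
{'clock': 0.0, 'eef_pos': array([ 221.36254385, -610.49230742,  230.4093798 ]), 'tool_rot': array([-3.13973780e+00,  2.21012409e-05,  3.47816364e-01]), 'force': array([-0.69432038,  0.52590784,  1.34903755]), 'width': 85.36729388985128}
top [[387.49392024   0.         279.67475206]
 [  0.         387.49392024 209.77299312]
 [  0.           0.           1.        ]] [[ 2.17186086e-02 -9.77880012e-01  2.08036019e-01  3.52529132e+02]
 [-9.99751753e-01 -2.22780622e-02 -3.46356701e-04 -8.40827054e+01]
 [ 4.97333466e-03 -2.07976852e-01 -9.78121104e-01  9.81974981e+02]
 [ 0.00000000e+00  0.00000000e+00  0.00000000e+00  1.00000000e+00]]
side [[438.16062169   0.         271.21563711]
 [  0.         438.16062169 207.26041521]
 [  0.           0.           1.        ]] [[-9.82124100e-01 -1.32561624e-01  1.33640067e-01  4.11476391e+02]
 [-1.88057055e-01  6.60169632e-01 -7.27193647e-01  7.51867501e+02]
 [ 8.17285633e-03 -7.39326364e-01 -6.73297655e-01  8.24142877e+02]
 [ 0.00000000e+00  0.00000000e+00  0.00000000e+00  1.00000000e+00]]
```

View pics/top0.png

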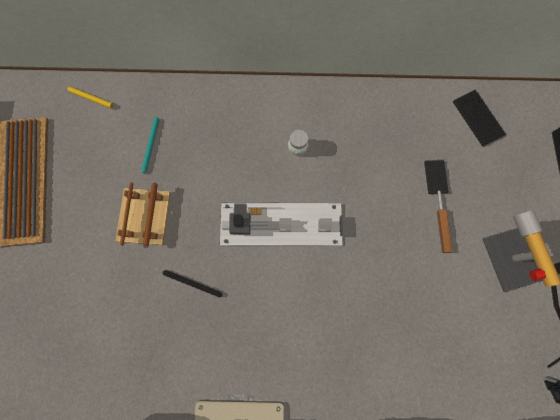

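View pics/side0.png

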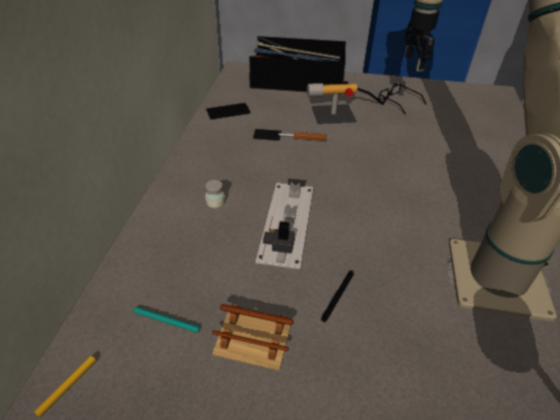

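The top view shows the rest at about (144,216), with the thicker amber rod at (150,215). The gauge is at (281,224): stop and grip at (239,222), brass notch at (255,211), and gauge +x points image-right (world −y). The jar and paddle are well clear. The side view agrees. Next I measure these coarsely.

```bash
cat >h.py <<'E'
from cell import *
import numpy as np, cv2
from scipy.spatial.transform import Rotation as R
def ray(m,px,z):
    px=np.atleast_2d(px).astype(float); K=np.array(m['mtx']);T=np.array(m['T'])
    d=np.c_[px,np.ones(len(px))]@np.linalg.inv(K).T@T[:3,:3].T
    o=T[:3,3]; return o+d*((z-o[2])/d[:,2])[:,None]
def proj(m,P):
    T=np.array(m['T']);p=(np.atleast_2d(P)-T[:3,3])@T[:3,:3]@np.array(m['mtx']).T
    return p[:,:2]/p[:,2:]
def blobs(mask,amin):
    cs,_=cv2.findContours(mask.astype(np.uint8),cv2.RETR_EXTERNAL,cv2.CHAIN_APPROX_NONE)
    return sorted([c for c in cs if cv2.contourArea(c)>amin],key=cv2.contourArea,reverse=True)
def rect(m,c,z):
    P=ray(m,c[:,0,:],z)[:,:2].astype(np.float32)
    (cx,cy),(w,h),a=cv2.minAreaRect(P)
    if h>w: w,h,a=h,w,a+90
    return round(cx,1),round(cy,1),round(w,1),round(h,1),round((a+90)%180-90,2)
def rel(p,yaw,roll=np.pi):
    "tool-frame shift (cm) and turn (deg) from present pose to TCP p, pointing down with yaw"
    s=read_state();A=R.from_euler('xyz',s['tool_rot']);B=R.from_euler('xyz',[np.pi,0,yaw])
    print('from',s['eef_pos'].round(1),s['tool_rot'].round(3),'travel',(A.inv().apply(np.array(p)-s['eef_pos'])/10).round(2),'ang',np.degrees((A.inv()*B).as_rotvec()).round(2))
E
python3 - <<'E'
from h import *
m=camera_model('top');im=cv2.imread('pics/top0.png');hsv=cv2.cvtColor(im,cv2.COLOR_BGR2HSV)
H,S,V=cv2.split(hsv)
print([(y,x,hsv[y,x].tolist()) for y,x in((215,150),(215,125),(215,138),(240,300),(211,255))])
roi=np.zeros(H.shape,bool);roi[175:255,110:180]=1
for lo,hi in((0,110),(0,140)):
  for c in blobs(roi&(H<16)&(S>130)&(V<hi),15): print('rod',c[:,0].mean(0),rect(m,c,40))
roi[:]=0;roi[190:260,205:355]=1
mk=((V>150)&(S<50)&roi).astype(np.uint8);mk=cv2.morphologyEx(mk,cv2.MORPH_CLOSE,np.ones((15,15)))
for c in blobs(mk,300):print('base',rect(m,c,8))
for c in blobs(roi&(S>120)&(H<25),8):print('notch',rect(m,c,18))
mk=roi&(V<60)
for c in blobs(mk,20):print('black',rect(m,c,95),c[:,0].mean(0))
E
```

```text
[(215, 150, [12, 173, 106]), (215, 125, [13, 172, 132]), (215, 138, [18, 114, 185]), (240, 300, [18, 16, 187]), (211, 255, [18, 155, 135])]
rod [152.14285714 214.84353741] (535.6, 225.3, 156.8, 24.6, -3.02)
rod [128.30188679 213.65408805] (535.5, 283.0, 154.4, 24.7, -3.0)
rod [150.63945578 215.04761905] (536.0, 231.9, 156.8, 35.7, -2.06)
rod [127.24840764 212.91719745] (535.8, 289.5, 154.6, 38.1, -2.72)
base (524.6, -87.1, 307.7, 106.2, -88.72)
notch (552.6, -21.8, 26.8, 14.6, 83.0)
black (513.6, 10.8, 31.0, 25.6, 2.34) [238.27027027 220.56756757]
```

```bash
python3 -c "
from h import *
rel([530,235,230],-0.12)
rel([500,0,260],-0.12)"
```

```text
from [ 221.4 -610.5  230.5] [-3.14  -0.     0.348] travel [ 57.83 -68.97   0.17] ang [-1.000e-01  2.000e-02  2.681e+01]
from [ 221.4 -610.5  230.5] [-3.14  -0.     0.348] travel [ 47.   -47.91  -2.87] ang [-1.000e-01  2.000e-02  2.681e+01]
```

```bash
python3 -m jog '{"angular":[[0,0,5],[0,0,10],[0,0,16],[0,0,22],[0,0,26.8]],"travel":[[4,-4,-0.5],[8,-8,-1],[12,-12.2,-1.5],[16,-16.3,-2],[20,-20.4,-2.5]],"fingers":[0,0,0,0,0]}'; python3 -c "
from h import *
rel([530,235,240],-0.12)"
```

```text
clock: 0.72
eef_pos: [340.6, -349.2, 256.3]
tool_rot: [-3.141, 0.0, -0.123]
force: [1.3, -0.4, -0.4]
width: 85.9
from [ 340.6 -349.2  256.3] [-3.141  0.    -0.123] travel [ 11.63 -60.3    1.65] ang [-0.02  0.   -0.17]
```

```bash
python3 -m jog '{"angular":[[0,0,0],[0,0,0],[0,0,0],[0,0,0],[0,0,0]],"travel":[[3.5,-5,0],[7,-10,0],[10,-15.5,0],[11.6,-21,0],[11.6,-27,0]],"fingers":[0,0,0,0,0]}';python3 -m jog '{"angular":[[0,0,0],[0,0,0],[0,0,0],[0,0,0],[0,0,0]],"travel":[[0,-6,0.3],[0,-12,0.6],[0,-18,1],[0,-24,1.4],[0,-30,1.6]],"fingers":[0,0,0,0,0]}'; python3 -m jog '{"angular":[[0,0,0],[0,0,0],[0,0,0]],"travel":[[0,-3.3,0],[0,-3.3,0],[0,-3.3,0]],"fingers":[0,0,0]}'; python3 - <<'E'
from h import *
s=read_state();m=camera_model('wrist');cv2.imwrite('pics/w1.png',cv2.cvtColor(get_image('wrist'),cv2.COLOR_RGB2BGR))
np.savez('w1.npz',mtx=m['mtx'],T=m['T']);print(s['eef_pos'],s['tool_rot'],np.array(m['T']).round(2).tolist())
E
```

```text
clock: 1.35
eef_pos: [488.8, -95.2, 256.0]
tool_rot: [3.141, -0.001, -0.12]
force: [1.3, -0.0, -0.5]
width: 85.4
clock: 1.98
eef_pos: [523.2, 202.6, 239.9]
tool_rot: [3.141, 0.0, -0.12]
force: [1.0, -0.2, -0.6]
width: 85.3
clock: 2.35
eef_pos: [527.2, 232.4, 239.9]
tool_rot: [3.14, 0.001, -0.121]
force: [-0.8, -0.4, 0.1]
width: 85.5
[527.18071341 232.41038555 239.90496053] [ 3.14002172e+00  6.67293167e-04 -1.20743667e-01] [[-0.12, -0.96, -0.26, 593.28], [-0.99, 0.12, 0.03, 225.54], [0.0, 0.26, -0.96, 382.62], [0.0, 0.0, 0.0, 1.0]]
```

View pics/w1.png

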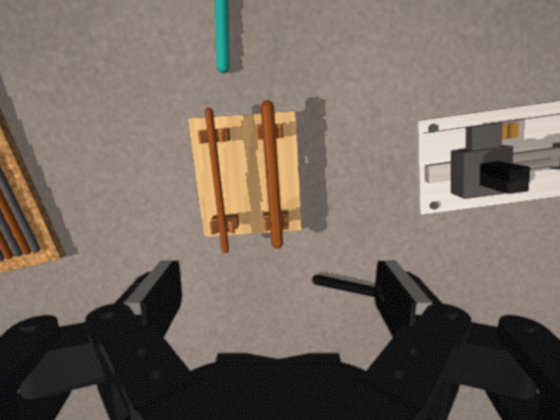

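The rest is clear: the thick rod's ends are at (267,105) and (277,243), with the thin rod to its left. The stop's grip top is at (505,177). Next I fit the thick rod's axis from a mask.

```bash
python3 - <<'E'
from h import *
m=dict(np.load('w1.npz'));im=cv2.imread('pics/w1.png');H,S,V=cv2.split(cv2.cvtColor(im,cv2.COLOR_BGR2HSV))
pts=[]
for r in list(range(103,122))+list(range(142,206))+list(range(232,245)):
    x=np.arange(255,290); k=x[(H[r,255:290]<12)&(S[r,255:290]>185)&(V[r,255:290]>60)]
    if len(k)>6: pts.append((k.mean(),r,len(k)))
pts=np.array(pts);print(pts[::8].round(1).tolist(),pts[0],pts[-1])
P=ray(m,pts[:,:2],40)
vx,vy,x0,y0=cv2.fitLine(P[:,:2].astype(np.float32),cv2.DIST_HUBER,0,.01,.01).ravel()
t=(P[:,:2]-[x0,y0])@[vx,vy]; mid=np.array([x0,y0])+(t.max()+t.min())/2*np.array([vx,vy])
a=np.arctan2(vy,vx); a=(a+np.pi/2)%np.pi-np.pi/2
print('mid',mid,'yaw',a,'len',np.ptp(t))
rel([mid[0],mid[1],100],a);rel([mid[0],mid[1],30],a)
E
```

```text
[[270.9, 148.0, 7.0]] [270.85714286 148.           7.        ] [273.85714286 204.           7.        ]
mid [538.31107004 237.34998191] yaw -0.06880665 len 60.300570829652244
from [527.4 231.8 240.1] [ 3.14   0.    -0.122] travel [ 1.02 -0.7  14.01] ang [ 0.08  0.02 -3.04]
from [527.4 231.8 240.1] [ 3.14   0.    -0.122] travel [ 1.02 -0.71 21.01] ang [ 0.08  0.02 -3.04]
```

```bash
python3 - <<'E'
from h import *
m=dict(np.load('w1.npz'));im=cv2.imread('pics/w1.png');hsv=cv2.cvtColor(im,cv2.COLOR_BGR2HSV)
print(hsv[170,262:284].tolist())
# user-eye check
E=ray(m,[[267,101],[278,248],[208,108],[225,252]],40);print(E.round(1), np.linalg.norm(E[0]-E[1]),np.linalg.norm(E[2]-E[3]))
H,S,V=[c.astype(int) for c in cv2.split(hsv)]
pts=[]
for r in list(range(100,120))+list(range(142,206))+list(range(234,249)):
    x=np.arange(250,292); k=x[(H[r,x]<14)&(S[r,x]>150)&(V[r,x]>60)]
    if len(k)>5: pts.append((k.mean(),r,len(k)))
pts=np.array(pts);print(pts[::8].round(1).tolist(),pts[0],pts[-1])
P=ray(m,pts[:,:2],40)[:,:2]
vx,vy,x0,y0=cv2.fitLine(P.astype(np.float32),cv2.DIST_HUBER,0,.01,.01).ravel()
t=(P-[x0,y0])@[vx,vy];mid=np.array([x0,y0])+(t.max()+t.min())/2*np.array([vx,vy])
print('mid',mid,'yaw',np.arctan(vy/vx),'len',np.ptp(t))
E
```

```text
[[17, 117, 229], [17, 120, 225], [16, 128, 217], [14, 138, 183], [13, 165, 144], [12, 200, 129], [11, 194, 146], [12, 188, 163], [12, 206, 156], [12, 199, 149], [12, 192, 149], [11, 198, 138], [11, 192, 129], [12, 202, 110], [10, 191, 96], [13, 156, 113], [15, 131, 160], [16, 124, 212], [17, 120, 230], [18, 118, 231], [17, 117, 232], [18, 120, 232]]
[[615.  232.9  40. ]
 [456.6 240.9  40. ]
 [615.5 293.   40. ]
 [459.1 301.4  40. ]] 158.59550737293785 156.64662449629523
[[266.5, 102.0, 8.0], [266.5, 110.0, 12.0], [267.5, 118.0, 12.0], [269.5, 148.0, 12.0], [270.5, 156.0, 12.0], [270.5, 164.0, 12.0], [271.5, 172.0, 12.0], [272.0, 180.0, 11.0], [272.5, 188.0, 12.0], [273.0, 196.0, 11.0], [274.0, 204.0, 11.0], [276.5, 240.0, 10.0]] [266.5 102.    8. ] [277. 246.   7.]
mid [536.6195322  237.82547743] yaw -0.05262127 len 155.1803353599061
```

```bash
python3 -c "
from h import *
print(grasp_offset)
rel([536,237.5,110],-.053);rel([536,237.5,40-grasp_offset],-.053)"
```

```text
18.700000000000003
from [527.4 231.8 240.1] [ 3.14   0.    -0.122] travel [ 0.79 -0.69 13.01] ang [ 0.08  0.02 -3.95]
from [527.4 231.8 240.1] [ 3.14   0.    -0.122] travel [ 0.79 -0.7  21.88] ang [ 0.08  0.02 -3.95]
```

```bash
python3 -m jog '{"angular":[[0,0,-4],[0,0,-4],[0,0,-4],[0,0,-4]],"travel":[[0.8,-0.7,5],[0.8,-0.7,10],[0.8,-0.7,12],[0.8,-0.7,12]],"fingers":[0.5,0.5,0.5,0.5]}'; python3 - <<'E'
from h import *
m=camera_model('wrist');im=cv2.cvtColor(get_image('wrist'),cv2.COLOR_RGB2BGR);cv2.imwrite('pics/w2.png',im)
np.savez('w2.npz',mtx=m['mtx'],T=m['T']);print(proj(m,[[615,233,40],[536,237.5,40],[457,241,40]]).round())
E
```

```text
clock: 2.9
eef_pos: [535.3, 237.3, 118.9]
tool_rot: [3.139, 0.003, -0.052]
force: [-0.5, 0.5, 0.1]
width: 42.7
[[279. 101.]
 [278. 217.]
 [279. 315.]]
```

View pics/w2.png

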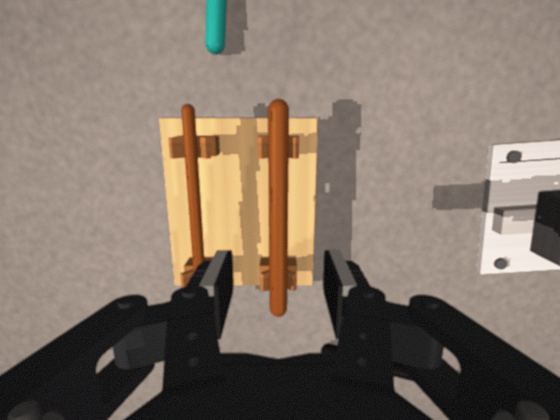

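The rod spans (278,100) to (278,316), within 1 px of my prediction, and it is centred between the fingers. I descend and grip.

```bash
python3 -m jog '{"angular":[[0,0,0],[0,0,0],[0,0,0],[0,0,0],[0,0,0]],"travel":[[0.05,0,4],[0.05,0,8],[0.05,0,9.7],[0.05,0,9.7],[0.05,0,9.7]],"fingers":[0.5,0.5,0.5,0.5,0.7]}'; python3 -m jog '{"angular":[[0,0,0],[0,0,0],[0,0,0],[0,0,0],[0,0,0]],"travel":[[0,0,0],[0,0,0],[0,0,0],[0,0,0],[0,0,0]],"fingers":[1,1,1,1,1]}'
```

```text
clock: 3.58
eef_pos: [538.0, 240.0, 25.0]
tool_rot: [-3.14, -0.003, -0.05]
force: [0.2, 0.4, 0.2]
width: 26.7
clock: 4.2
eef_pos: [537.9, 237.0, 25.2]
tool_rot: [3.139, -0.002, -0.052]
force: [-1.1, -5.5, 6.2]
width: 11.8
```

```bash
python3 -m jog '{"angular":[[0,0,0],[0,0,0],[0,0,0],[0,0,0],[0,0,0]],"travel":[[0,0,-0.7],[0,0,-2],[0,0,-5],[0,0,-10],[0,0,-12]],"fingers":[1,1,1,1,1]}'; python3 - <<'E'
from h import *
for i in range(3):
    s=read_state();print(s['clock'],s['eef_pos'],s['width'],s['force'])
m=camera_model('wrist');im=cv2.cvtColor(get_image('wrist'),cv2.COLOR_RGB2BGR);cv2.imwrite('pics/w3.png',im)
np.savez('w3.npz',mtx=m['mtx'],T=m['T'])
E
```

```text
clock: 4.82
eef_pos: [538.3, 241.0, 147.4]
tool_rot: [-3.138, -0.005, -0.049]
force: [-0.1, -0.1, -0.7]
width: 11.8
4.825 [538.25590973 241.02895224 147.37412187] 11.793953592590269 [-0.06089081 -0.14212418 -0.72679737]
4.825 [538.25590973 241.02895224 147.37412187] 11.793953592590269 [-0.06089081 -0.14212418 -0.72679737]
4.825 [538.25590973 241.02895224 147.37412187] 11.793953592590269 [-0.06089081 -0.14212418 -0.72679737]
```

View pics/w3.png

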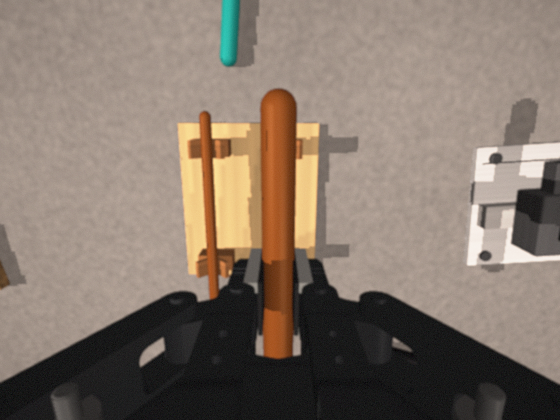

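```bash
python3 -c "
from h import *
print(read_state()['qpos'])
rel([480,-120,250],-1.548)"
```

```text
[-0.48321273  0.63961435  0.02347991  1.77766707 -0.02198383  0.71607137
 -2.0682783 ]
from [539.1 241.4 149. ] [-3.137 -0.007 -0.05 ] travel [ -4.04  36.34 -10.3 ] ang [-0.52 -0.14 85.85]
```

```bash
python3 -m jog '{"angular":[[0,0,-10],[0,0,-20],[0,0,-30],[0,0,-40],[0,0,-50]],"travel":[[0,3,-2],[0,7,-4],[0,12,-6],[0,17,-8],[0,22,-10]],"fingers":[1,1,1,1,1]}'; python3 -c "
from h import *
rel([521,-147,255],1.594)"
```

```text
clock: 5.5
eef_pos: [525.3, 18.6, 244.2]
tool_rot: [3.141, -0.0, 0.829]
force: [-0.1, -0.8, 0.1]
width: 11.9
from [525.3  18.6 244.2] [ 3.141 -0.     0.829] travel [-12.5   10.87  -1.08] ang [ 3.000e-02 -1.000e-02 -4.383e+01]
```

```bash
python3 -m jog '{"angular":[[0,0,-10],[0,0,-20],[0,0,-30],[0,0,-40],[0,0,-43.8]],"travel":[[-3,2.5,-0.2],[-6.5,5.5,-0.5],[-10,8.5,-1],[-12.5,10.9,-1],[-12.5,10.9,-1]],"fingers":[1,1,1,1,1]}'; python3 -m jog '{"angular":[[0,0,0],[0,0,0]],"travel":[[0,0,0],[0,0,0]],"fingers":[1,1]}'; python3 - <<'E'
from h import *
m=camera_model('wrist');im=cv2.cvtColor(get_image('wrist'),cv2.COLOR_RGB2BGR);cv2.imwrite('pics/w4.png',im)
np.savez('w4.npz',mtx=m['mtx'],T=m['T'])
y=np.array([.022,1.]);
E
```

```text
clock: 6.12
eef_pos: [519.8, -149.8, 253.2]
tool_rot: [-3.141, 0.002, 1.584]
force: [-0.1, 0.8, -0.6]
width: 11.7
clock: 6.38
eef_pos: [520.5, -145.1, 253.4]
tool_rot: [3.141, -0.0, 1.587]
force: [-0.1, 0.3, -0.3]
width: 11.8
```

View pics/w4.png

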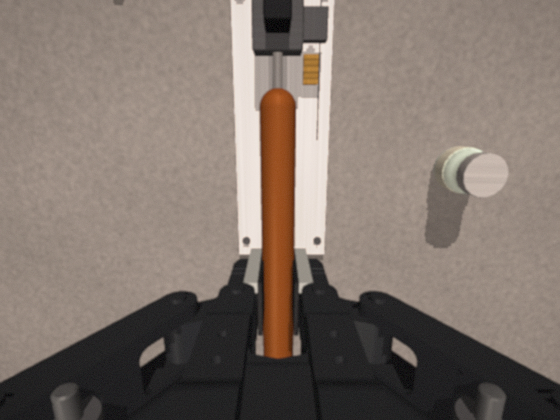

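The rod is held over the gauge and lines up with it. The base edges are at about x=237 and 327, the base's +x end is at row 254, the notch is at (311,69) and the nose is hidden just beyond the rod's far end. The jar is clear. Now I measure the base edges.

```bash
python3 - <<'E'
from h import *
m=dict(np.load('w4.npz'));im=cv2.imread('pics/w4.png');H,S,V=[c.astype(int) for c in cv2.split(cv2.cvtColor(im,cv2.COLOR_BGR2HSV))]
L=[];Rr=[]
for r in range(10,235,5):
    br=V[r]>165
    # first long bright from left
    x=[c for c in range(215,262) if br[c:c+4].all()]; 
    y=[c for c in range(345,300,-1) if br[c-3:c+1].all()]
    if x:L.append((x[0]-.5,r))
    if y:Rr.append((y[0]+.5,r))
out=[]
for n,E in(('L',L),('R',Rr)):
    P=ray(m,E,8)[:,:2];vx,vy,x0,y0=cv2.fitLine(P.astype(np.float32),cv2.DIST_HUBER,0,.01,.01).ravel()
    xx=x0+(-147-y0)*vx/vy; print(n,'x at y=-147',xx,'x at y=0',x0+(0-y0)*vx/vy,'slope',vx/vy,np.degrees(np.arctan2(vy,vx)),len(E))
bt=[]
for c in (244,248,318,322):
    r=[k for k in range(265,235,-1) if (V[k-3:k+1,c]>160).all()]
    if r: bt.append((c,r[0]+.5))
print(bt,ray(m,bt,8).round(1))
for c in blobs((H>8)&(H<25)&(S>140)&(np.arange(560)[None]>298)&(np.arange(420)[:,None]<120)&(np.arange(560)[None]<330),20):print('notch',cv2.boundingRect(c),rect(m,c,18),rect(m,c,20))
# rod tip and axis in image at TCP height+~17
s=read_state();zr=s['eef_pos'][2]+15
e=[]
for r in range(95,240,10):
    k=np.arange(250,310);k=k[(H[r,250:310]<14)&(S[r,250:310]>150)];e.append((k.mean(),r))
P=ray(m,e,zr);f=np.polyfit(P[:,1],P[:,0],1);print('rod x at y=-147',np.polyval(f,-147),'slope',f[0],'far end',ray(m,[[278,88]],zr),zr,'w',len(k))
E
```

```text
L x at y=-147 468.5654 x at y=0 466.70288 slope -0.012670197 -89.274086 45
R x at y=-147 580.48047 x at y=0 577.8824 slope -0.017674098 -88.98745 45
[(244, 254.5), (248, 254.5), (318, 254.5), (322, 254.5)] [[ 478.3 -243.1    8. ]
 [ 483.5 -243.     8. ]
 [ 573.9 -241.5    8. ]
 [ 579.1 -241.4    8. ]]
notch (304, 55, 15, 29) (554.0, -21.5, 28.1, 15.2, -89.04) (553.8, -21.8, 27.9, 15.1, -89.04)
rod x at y=-147 520.465517091652 slope -0.017771673388126734 far end [[519.21031732 -65.37703065 268.45307939]] 268.45307938808776 w 30
```

```bash
python3 -m jog '{"angular":[[0,0,0],[0,0,0],[0,0,0],[0,0,0],[0,0,0]],"travel":[[-0.13,-0.06,5],[-0.13,-0.06,10],[-0.13,-0.06,15],[-0.13,-0.06,18],[-0.13,-0.06,20]],"fingers":[1,1,1,1,1]}'; python3 -m jog '{"angular":[[0,0,0],[0,0,0],[0,0,0],[0,0,0],[0,0,0]],"travel":[[0,0,0.8],[0,0,1.6],[0,0,2.3],[0,0,2.7],[0,0,2.7]],"fingers":[1,1,1,1,1]}';python3 -m jog '{"angular":[[0,0,0],[0,0,0],[0,0,0]],"travel":[[0,0,0.1],[0,0,0.2],[0,0,0.2]],"fingers":[1,1,1]}'
python3 - <<'E'
from h import *
cv2.imwrite('pics/side1.png',cv2.resize(cv2.cvtColor(get_image('side'),cv2.COLOR_RGB2BGR)[150:290,200:360],None,fx=5,fy=4))
E
```

```text
clock: 7.05
eef_pos: [519.5, -146.2, 51.7]
tool_rot: [-3.14, -0.0, 1.588]
force: [0.2, -0.1, -0.7]
width: 12.0
clock: 7.68
eef_pos: [519.9, -147.3, 26.3]
tool_rot: [3.141, 0.0, 1.587]
force: [0.1, 0.3, 0.0]
width: 11.7
clock: 8.05
eef_pos: [520.1, -147.3, 25.2]
tool_rot: [3.141, 0.001, 1.587]
force: [-1.0, 1.2, 7.3]
width: 12.0
```

View pics/side1.png

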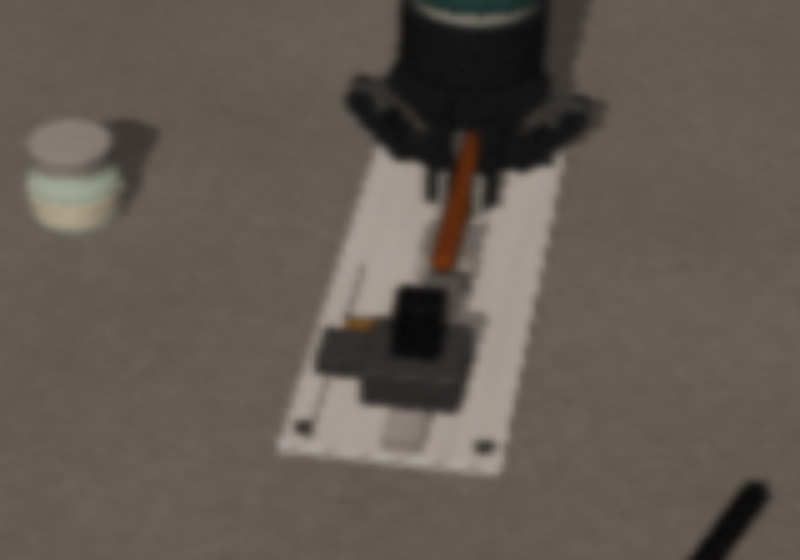

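The rod sits over the gauge axis with its end in front of the nose. Contact came at exactly the pick height, with 7 N. I release and rise.

```bash
python3 -m jog '{"angular":[[0,0,0],[0,0,0],[0,0,0],[0,0,0]],"travel":[[0,0,-0.1],[0,0,-0.1],[0,0,-0.1],[0,0,-0.1]],"fingers":[0.8,0.6,0.5,0.5]}'; python3 -m jog '{"angular":[[0,0,0],[0,0,0],[0,0,0],[0,0,0],[0,0,0]],"travel":[[0,0,-2],[0,0,-6],[0,0,-11],[0,0,-15],[0,0,-16]],"fingers":[0.5,0.5,0.5,0.5,0.5]}';python3 - <<'E'
from h import *
m=camera_model('wrist');im=cv2.cvtColor(get_image('wrist'),cv2.COLOR_RGB2BGR);cv2.imwrite('pics/w5.png',im)
np.savez('w5.npz',mtx=m['mtx'],T=m['T'])
E
```

```text
clock: 8.6
eef_pos: [519.9, -147.2, 25.2]
tool_rot: [-3.141, -0.0, 1.587]
force: [-0.7, -0.3, -0.2]
width: 42.8
clock: 9.22
eef_pos: [521.4, -147.4, 187.8]
tool_rot: [3.137, 0.001, 1.587]
force: [0.3, 0.9, -0.4]
width: 42.9
```

View pics/w5.png

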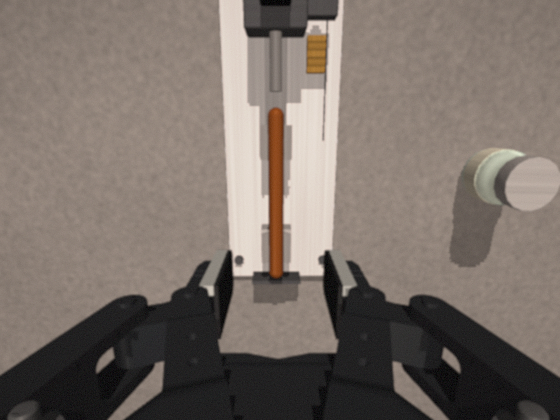

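The rod lies in the V-blocks, from (276,107) to (276,278). The nose front is at (276,91), and the notch spans rows 35–73 at x=316.

```bash
python3 - <<'E'
from h import *
m=dict(np.load('w5.npz'));im=cv2.imread('pics/w5.png');H,S,V=[c.astype(int) for c in cv2.split(cv2.cvtColor(im,cv2.COLOR_BGR2HSV))]
print('nose,rod ends',ray(m,[[276,91.5],[276,107],[276,279]],40).round(1).tolist())
for c in blobs((H>8)&(H<25)&(S>140)&(np.arange(560)[None]>300)&(np.arange(420)[:,None]<100)&(np.arange(560)[None]<335),20):print('notch',cv2.boundingRect(c),rect(m,c,18))
print('V nose col',V[80:115,276].tolist())
print('carriage front z51',ray(m,[[275,36]],51).round(1))
p=[516.7,10,150];rel(p,1.587)
E
```

```text
nose,rod ends [[518.9, -55.1, 40.0], [519.1, -67.6, 40.0], [521.5, -229.7, 40.0]]
notch (307, 36, 19, 37) (554.0, -21.6, 29.4, 15.6, -89.83)
V nose col [136, 135, 139, 138, 137, 136, 135, 137, 139, 135, 123, 113, 130, 138, 140, 141, 140, 142, 143, 141, 139, 140, 140, 143, 142, 141, 134, 133, 138, 144, 154, 161, 162, 158, 151]
carriage front z51 [[517.5 -15.3  51. ]]
from [ 521.  -147.5  187.5] [3.138e+00 1.000e-03 1.587e+00] travel [15.76 -0.2   3.73] ang [ 0.21  0.07 -0.02]
```

```bash
python3 -m jog '{"angular":[[0,0,10],[0,0,20],[0,0,30],[0,0,40],[0,0,50]],"travel":[[4,-0.2,0],[8,-0.3,0],[12,-0.4,0],[16.2,-0.4,0],[16.2,-0.4,0]],"fingers":[0.2,0.2,0.2,0.2,0.2]}'; python3 -m jog '{"angular":[[0,0,10],[0,0,20],[0,0,30],[0,0,40],[0,0,40]],"travel":[[0,0,0],[0,0,0],[0,0,0],[0,0,0],[0,0,0]],"fingers":[0.2,0.2,0.2,0.2,0.2]}'; python3 - <<'E'
from h import *
rel([517.1,15,120],.0155);rel([517.1,15,60],.0155)
m=camera_model('wrist');im=cv2.cvtColor(get_image('wrist'),cv2.COLOR_RGB2BGR);cv2.imwrite('pics/w6.png',im)
np.savez('w6.npz',mtx=m['mtx'],T=m['T']);print(proj(m,[[517.1,15,95],[517.1+12,5,95],[517-12,5,95],[517.1+12,25,95],[517-12,25,95]]).round())
E
```

```text
clock: 9.9
eef_pos: [512.1, 19.0, 183.8]
tool_rot: [-3.139, 0.001, 0.715]
force: [-0.6, -0.3, -0.5]
width: 68.3
clock: 10.52
eef_pos: [512.3, 14.6, 183.9]
tool_rot: [3.14, 0.003, 0.018]
force: [-1.0, 0.4, 0.5]
width: 68.2
from [512.3  14.6 183.9] [3.14e+00 3.00e-03 1.80e-02] travel [ 0.49 -0.03  6.39] ang [0.06 0.15 0.15]
from [512.3  14.6 183.9] [3.14e+00 3.00e-03 1.80e-02] travel [ 0.51 -0.04 12.39] ang [0.06 0.15 0.15]
[[278. 208.]
 [292. 193.]
 [291. 224.]
 [265. 192.]
 [265. 224.]]
```

View pics/w6.png

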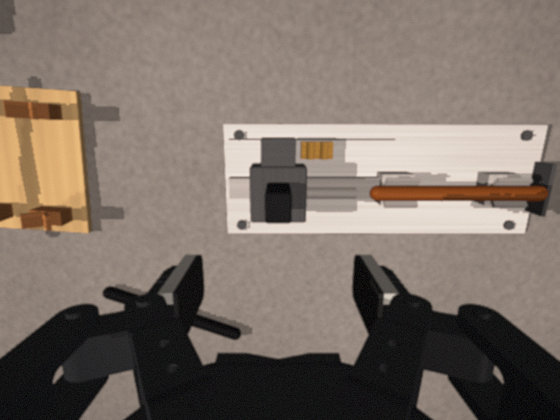

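The grip's top is at x 265–291, rows about 190–222, which matches my projection. I descend and close on it.

```bash
python3 -m jog '{"angular":[[0,0,0],[0,0,0],[0,0,0],[0,0,0],[0,0,0]],"travel":[[0.5,0,4],[0.5,0,8],[0.5,0,11],[0.5,0,12.3],[0.5,0,12.3]],"fingers":[0.2,0.2,0.2,0.2,0.2]}'; python3 -m jog '{"angular":[[0,0,0],[0,0,0]],"travel":[[0,0,0],[0,0,0]],"fingers":[0.5,0.7]}'; python3 -m jog '{"angular":[[0,0,0],[0,0,0],[0,0,0],[0,0,0],[0,0,0]],"travel":[[0,0,0],[0,0,0],[0,0,0],[0,0,0],[0,0,0]],"fingers":[0.8,1,1,1,1]}'; python3 -c "
from h import *
print(read_state()['eef_pos'],read_state()['force'])"
```

```text
clock: 11.2
eef_pos: [517.8, 14.7, 61.7]
tool_rot: [-3.142, 0.002, 0.017]
force: [0.7, 0.2, 0.1]
width: 68.5
clock: 11.45
eef_pos: [519.1, 14.8, 63.4]
tool_rot: [-3.141, -0.002, 0.016]
force: [0.9, -1.0, -0.6]
width: 32.5
clock: 12.08
eef_pos: [519.0, 14.8, 63.4]
tool_rot: [-3.142, -0.002, 0.016]
force: [-0.7, 0.1, 5.5]
width: 19.1
[518.95158606  14.8485505   63.36501723] [-0.65621955  0.05994995  5.511145  ]
```

```bash
python3 -m jog '{"angular":[[0,0,0],[0,0,0],[0,0,0],[0,0,0],[0,0,0]],"travel":[[0,0.2,0],[0,0.4,0],[0,0.6,0],[0,0.8,0],[0,1.0,0]],"fingers":[1,1,1,1,1]}'; python3 -m jog '{"angular":[[0,0,0],[0,0,0],[0,0,0],[0,0,0],[0,0,0]],"travel":[[0,0.2,0],[0,0.4,0],[0,0.6,0],[0,0.8,0],[0,1.0,0]],"fingers":[1,1,1,1,1]}'; python3 -m jog '{"angular":[[0,0,0],[0,0,0],[0,0,0],[0,0,0],[0,0,0]],"travel":[[0,0.1,0],[0,0.2,0],[0,0.3,0],[0,0.4,0],[0,0.5,0]],"fingers":[1,1,1,1,1]}'
python3 - <<'E'
from h import *
cv2.imwrite('pics/side2.png',cv2.resize(cv2.cvtColor(get_image('side'),cv2.COLOR_RGB2BGR)[170:280,230:340],None,fx=5,fy=5))
E
```

```text
clock: 12.7
eef_pos: [519.1, 5.1, 63.4]
tool_rot: [-3.141, -0.002, 0.017]
force: [-1.2, 0.3, 6.5]
width: 19.3
clock: 13.32
eef_pos: [519.2, -4.7, 63.4]
tool_rot: [-3.141, -0.002, 0.017]
force: [-1.4, 1.6, 5.9]
width: 19.1
clock: 13.95
eef_pos: [519.3, -9.4, 63.4]
tool_rot: [-3.141, -0.002, 0.017]
force: [-1.5, 3.3, 6.0]
width: 19.3
```

View pics/side2.png

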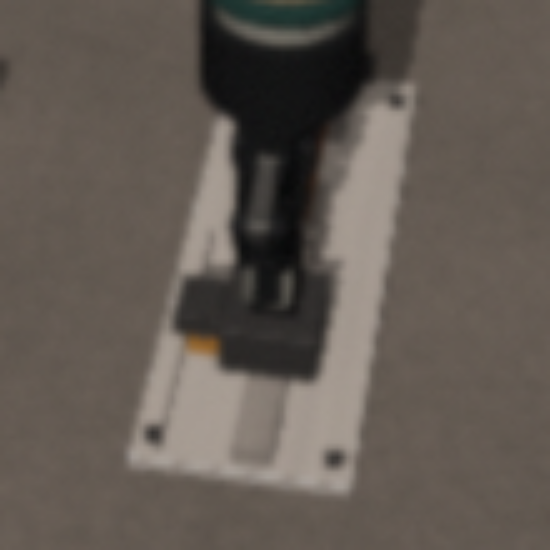

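The stop follows the fingers and its side arm is nearing the brass notch. Force is starting to rise, to 3.3 N. I continue in 1 mm steps, watching the force.

```bash
cat >f.sh <<'E'
grep -E 'clock|eef|force' | tr '\n' ' '; echo
E
python3 -m jog '{"angular":[[0,0,0],[0,0,0]],"travel":[[0,0.05,0],[0,0.1,0]],"fingers":[1,1]}'|sh f.sh; python3 -m jog '{"angular":[[0,0,0],[0,0,0]],"travel":[[0,0.05,0],[0,0.1,0]],"fingers":[1,1]}'|sh f.sh;python3 -m jog '{"angular":[[0,0,0],[0,0,0]],"travel":[[0,0.05,0],[0,0.1,0]],"fingers":[1,1]}'|sh f.sh;python3 -m jog '{"angular":[[0,0,0],[0,0,0]],"travel":[[0,0.05,0],[0,0.1,0]],"fingers":[1,1]}'|sh f.sh;python3 -m jog '{"angular":[[0,0,0],[0,0,0]],"travel":[[0,0.05,0],[0,0.1,0]],"fingers":[1,1]}'|sh f.sh
```

```text
clock: 14.25 eef_pos: [519.3, -9.6, 63.4] force: [-0.2, 3.8, 6.9] 
clock: 14.5 eef_pos: [519.3, -9.8, 63.4] force: [-1.5, 5.6, 6.1] 
clock: 14.75 eef_pos: [519.3, -10.1, 63.4] force: [-1.0, 7.2, 7.2] 
clock: 15.0 eef_pos: [519.3, -11.0, 63.4] force: [-0.4, 7.5, 6.1] 
clock: 15.25 eef_pos: [519.3, -12.8, 63.3] force: [-1.0, 5.0, 7.1]
```

```bash
python3 -m jog '{"angular":[[0,0,0],[0,0,0]],"travel":[[0,0.03,0],[0,0.05,0]],"fingers":[1,1]}'|sh f.sh; python3 -m jog '{"angular":[[0,0,0],[0,0,0]],"travel":[[0,0.03,0],[0,0.05,0]],"fingers":[1,1]}'|sh f.sh;python3 -m jog '{"angular":[[0,0,0],[0,0,0]],"travel":[[0,0.03,0],[0,0.05,0]],"fingers":[1,1]}'|sh f.sh;python3 -m jog '{"angular":[[0,0,0],[0,0,0]],"travel":[[0,0.03,0],[0,0.05,0]],"fingers":[1,1]}'|sh f.sh
```

```text
clock: 15.5 eef_pos: [519.4, -13.9, 63.4] force: [-2.1, 2.5, 6.2] 
clock: 15.75 eef_pos: [519.4, -14.9, 63.4] force: [-1.8, 3.0, 5.9] 
clock: 16.0 eef_pos: [519.4, -15.8, 63.4] force: [0.2, 0.5, 6.3] 
clock: 16.25 eef_pos: [519.4, -16.7, 63.4] force: [-1.5, 0.3, 7.1]
```

```bash
python3 -m jog '{"angular":[[0,0,0],[0,0,0]],"travel":[[0,0.05,0],[0,0.1,0]],"fingers":[1,1]}'|sh f.sh; python3 -m jog '{"angular":[[0,0,0],[0,0,0]],"travel":[[0,0.03,0],[0,0.05,0]],"fingers":[1,1]}'|sh f.sh;python3 -m jog '{"angular":[[0,0,0],[0,0,0]],"travel":[[0,0.03,0],[0,0.05,0]],"fingers":[1,1]}'|sh f.sh;python3 -m jog '{"angular":[[0,0,0],[0,0,0]],"travel":[[0,0.03,0],[0,0.05,0]],"fingers":[1,1]}'|sh f.sh
```

```text
clock: 16.5 eef_pos: [519.5, -18.3, 63.4] force: [-1.0, -0.6, 6.9] 
clock: 16.75 eef_pos: [519.5, -19.4, 63.4] force: [-1.5, -1.1, 6.3] 
clock: 17.0 eef_pos: [519.5, -20.2, 63.4] force: [-0.8, -2.5, 6.7] 
clock: 17.25 eef_pos: [519.5, -21.0, 63.4] force: [-1.4, -3.2, 6.6]
```

```bash
python3 -m jog '{"angular":[[0,0,0],[0,0,0]],"travel":[[0,0.02,0],[0,0.03,0]],"fingers":[1,1]}'|sh f.sh; python3 -m jog '{"angular":[[0,0,0],[0,0,0]],"travel":[[0,0.02,0],[0,0.03,0]],"fingers":[1,1]}'|sh f.sh;python3 -m jog '{"angular":[[0,0,0],[0,0,0]],"travel":[[0,0,0],[0,0,0]],"fingers":[1,1]}'|sh f.sh
```

```text
clock: 17.5 eef_pos: [519.5, -21.3, 63.4] force: [-1.0, -2.7, 5.7] 
clock: 17.75 eef_pos: [519.5, -21.4, 63.4] force: [-1.6, -2.1, 6.3] 
clock: 18.0 eef_pos: [519.5, -21.5, 63.4] force: [-0.2, -2.7, 5.7]
```

```bash
python3 -m jog '{"angular":[[0,0,0],[0,0,0]],"travel":[[0,0.02,0],[0,0.04,0]],"fingers":[1,1]}'|sh f.sh; python3 -m jog '{"angular":[[0,0,0],[0,0,0]],"travel":[[0,0.02,0],[0,0.04,0]],"fingers":[1,1]}'|sh f.sh;python3 -m jog '{"angular":[[0,0,0],[0,0,0],[0,0,0]],"travel":[[0,0.02,0],[0,0.02,0],[0,0.02,0]],"fingers":[1,1,1]}'|sh f.sh
python3 - <<'E'
from h import *
for n in('wrist','top'):
    m=camera_model(n);im=cv2.cvtColor(get_image(n),cv2.COLOR_RGB2BGR);np.savez(n+'7.npz',mtx=m['mtx'],T=m['T']);cv2.imwrite(f'pics/{n}7.png',im)
E
```

```text
clock: 18.25 eef_pos: [519.5, -21.6, 63.4] force: [-1.4, -1.7, 6.4] 
clock: 18.5 eef_pos: [519.5, -21.7, 63.4] force: [-0.8, -1.9, 5.8] 
clock: 18.88 eef_pos: [519.5, -21.7, 63.3] force: [-0.8, -1.0, 6.6]
```

View pics/wrist7.png

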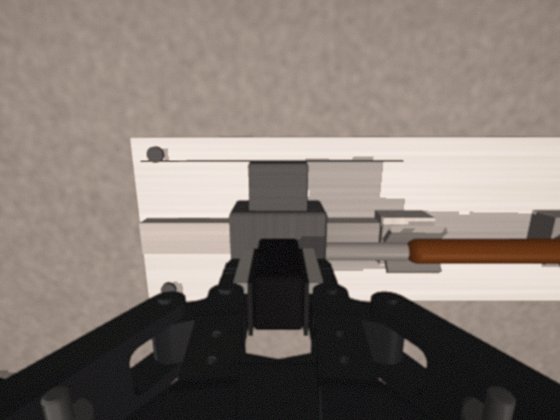

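The grip is held between the pads. The nose meets the rod's end at (410,250), and the side arm covers the notch.

```bash
python3 -m jog '{"angular":[[0,0,0],[0,0,0],[0,0,0]],"travel":[[0,0.02,0],[0,0.04,0],[0,0.04,0]],"fingers":[1,1,1]}'; python3 - <<'E'
from h import *
m=camera_model('wrist');im=cv2.cvtColor(get_image('wrist'),cv2.COLOR_RGB2BGR);print('hsv',cv2.cvtColor(im,cv2.COLOR_BGR2HSV)[250,398:420].tolist())
print('contact',ray(m,[[410,250]],40).round(1),read_state()['eef_pos'][1]-70)
E
```

```text
clock: 19.35
eef_pos: [519.5, -21.9, 63.4]
tool_rot: [3.141, -0.002, 0.016]
force: [-1.0, -1.0, 6.4]
width: 19.0
hsv [[13, 33, 145], [12, 32, 143], [13, 32, 145], [12, 30, 144], [11, 34, 144], [13, 32, 144], [12, 32, 144], [10, 31, 147], [11, 30, 145], [13, 35, 140], [10, 50, 127], [7, 75, 99], [11, 150, 75], [10, 188, 76], [12, 210, 80], [12, 220, 81], [12, 221, 82], [13, 214, 87], [11, 194, 96], [12, 209, 95], [11, 194, 101], [10, 179, 107]]
contact [[519.4 -94.   40. ]] -91.88146098403874
```

```bash
python3 -c "
import cv2
im=cv2.imread('pics/wrist7.png')[225:275,370:450]
cv2.imwrite('pics/crop7.png',cv2.resize(im,None,fx=9,fy=9,interpolation=cv2.INTER_CUBIC))"
```

View pics/crop7.png

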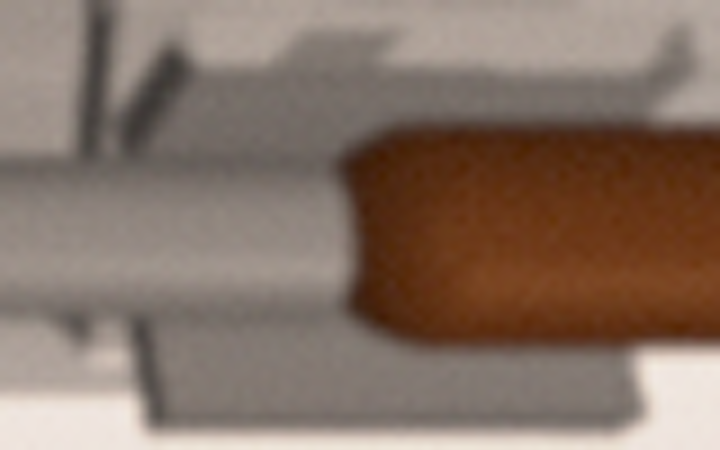

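The nose touches the rod's end with no visible gap, the force is near zero inside the notch, and the stop matches the measured notch position. I hand in.

```bash
python3 -c "
from h import *
print(finish_job());s=read_state();print(s['clock'],s['eef_pos'],s['force'],s['width'])"
```

```text
the job is handed in; nothing more can be done
None
the job is handed in; nothing more can be done
```

The job was handed in at about 19.4 s. The thick rod lies in the V-blocks with its end against the nose, the stop is in the notch, and the fingers still hold the grip. `finish_job()` gives no verdict, and no state could be read after it.

**What I did:** I lifted the thick rod off the rest, laid it in the V-blocks in front of the nose and let it go. I then pinched the stop's grip along the rail and pushed it in small steps.

**The click, as felt:** The push force rose to about 7.5 N on the first ridge. It fell to about zero near y = −16 mm, then the stop pulled ahead with about 3 N and settled.

**Last checks:**
- **Stop position:** the grip is at y = −21.9 mm and the notch, measured by camera, is at −21.6 mm.
- **Force along the rail:** about −1 N, so the detent is still drawing the stop slightly forward.
- **Grip:** finger opening is 19.0 mm on the 20 mm grip.
- **Rod and nose:** the close-up shows no gap between them.

**Small disagreements:**
- The camera puts the rod–nose contact at y = −94.0 mm, while the grip position gives −91.9 mm. That is within the calibration error.
- The finger opening read about 12 mm on the 14 mm rod.
- A steady upward force of about 6 N stayed on the tool while it held the grip.

The thin rod, jar and paddle were not touched.

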